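# Shut a row of flip-top specimen vials by running the fingertips along it

## Robot

A 7-joint arm with a two-finger parallel gripper is mounted at the origin on the work surface. World frame = base frame: x ahead of the robot, y to its left, z up, the work surface at z = 0. Lengths are in m, angles in rad, forces in N, time in s.
With the tool pointing down it reaches from about 0.425 to 0.925 m from the base axis. Payload 6.8 kg.
Tool frame: the origin (TCP) lies at the very end of the fingers, on their centre line; the grasp point (between the pads) lies 19 mm behind it; z points along the fingers, y is the line along which they close (so a half turn about z gives the same grasp; the last joint's range is limited). The gripper opens to 85 mm and grips with 20 to 120 N. Pads are 22 mm wide; open, the fingers measure 114 mm over their backs; the gripper's body (76 mm by 85 mm) begins 54 mm behind the grasp point. The pads swing forward as they close: fully open they stand 13 mm farther back than shut.
Start: joints at [1.099, 0.477, 0.022, 1.555, -0.011, 1.109, -0.083], TCP at [0.24, -0.631, 0.203] pointing down, gripper open.
Joint ranges: [-2.96, 2.96], [-0.34, 2.1], [-1.41, 1.46], [0.24, 2.44], [-1.37, 4.51], [0.17, 1.92], [-2.96, 2.96]. Speed limits (rad/s): [2.39, 2.39, 3.14, 3.14, 3.14, 3.14, 3.14].

## Interface

Orientations are given as a rotation vector (axis times angle).
In Python, from bench import r gives the robot as it stands. The module is installed in compiled form; this text tells all that it offers.
- The arm moves only by the tool servo_tool, never from a script. Its argument "commands" is a list of rows, each a list of 7 numbers: the turn, a rotation vector about the world's x, y, z in degrees, then the shift along the world's x, y, z in mm, then the closure, from 0 (fully open) to 1 (shut). A call has 1 to 5 rows; each row is the pose to reach, as a shift and turn from the pose commanded when the call began; what a row does not reach only later rows make up. A row lasts 1/12 s, in which the tool goes at most 41.7 mm and 7.16 degrees, less where a joint would pass 70% of its speed; a pose out of reach is approached as far as the arm can. A call with a gripper value outside its range is refused whole. The fingers move at their own pace and stop on an object; "force" is the grip in N (left out, the last holds). Time passes only in rows, so rows that repeat a pose let the fingers close. It gives the time, the measured TCP pose, the force, the opening and the grip force at its end, in the units of the state.
- r.get_obs(): the state, without advancing time (a new reading comes with each control period).
- r.grab_frame(name): name is "scene" or "top"; returns (picture, depth): 400x640x3 uint8, blue, green, red; 400x640 float32, m along the optical axis (not along the pixel's ray), 0 where there is no reading.
- r.camera_info(name): a dict with "vertical_fov" (degrees; the focal length in pixels is half the picture's height over the tangent of half this angle, whatever the lens; pixels are square), "cx", "cy" (the principal point, pixels), "cam_to_world" (4x4, takes a point from camera to world coordinates). Camera axes: x right, y up, looking along -z (the intrinsics and any distortion apply to the point x, -y, -z); pixel columns grow to the right and rows downward; lengths in m; the calibration is good to about 2 mm. A picture is of the moment at which its call begins. camera_info takes no time and is no camera call.
- r.hand_in(): hands the job in; it is judged then, once.
The state is a dict: "clock": time; "joints": joint angles; "qvel": joint speeds; "tau": joint torques, N m; "tcp_pos": TCP position; "orientation": TCP orientation; "contact_force": force on the tool from outside, world axes, zero at the start; "moment": the same for the moment, N m; "grip_width": finger opening in m; "gripper_force": force on a finger pad.
Only numpy, scipy, OpenCV 4.12 (cv2) and the standard library are available. Lean on these libraries where they do the work, as an engineer would, in place of code of your own. Each camera call takes 0.05 s, during which the arm holds its last target. There are 200 camera calls.

## Task

Five flip-top specimen vials stand open in the near row of the wooden block. Without gripping anything, run the fingertips lightly along the tops of the row from the robot's left to its right, folding the lids over one after another, until all five lie flat shut. Do not lift any vial out of the block or press hard on it, and leave the vials that are already shut and the other things on the bench as they are.

Things in the scene. Friction and masses are not known exactly. Their poses are not given: they have to be found in the camera images.
- rack: bored block of pale wood, 100 (x) by 280 (y) by 50 mm high, fixed to the bench. Origin: centre of its underside; +y is its long side, to the robot's left within 0.4 rad. Two rows of five holes 54 mm apart: the row nearer the robot (x = -23 mm) holds the five open vials, the far row (x = +23 mm) three shut ones. Hole floors are 10 mm above the bench.
- vial1: open flip-top specimen vial, left-hand end of the near row, white plastic, 30 mm in diameter (32 at the collar), 70 mm high to the rim, 30 g, loose in its hole with 0.6 mm of play. Origin: centre of the underside, z up; the rim is 80 mm above the bench. The lid's hinge is 18 mm from the axis on the +y side (robot's left along the row, within 0.1 rad), level with the rim. All five are alike.
- vial2: open flip-top specimen vial, second from the left of the near row, white plastic, like vial1.
- vial3: open flip-top specimen vial, middle of the near row, white plastic, like vial1.
- vial4: open flip-top specimen vial, fourth from the left of the near row, white plastic, like vial1.
- vial5: open flip-top specimen vial, right-hand end of the near row, white plastic, like vial1.
- lid1 (a joint): lid of vial1: hinge angle in rad, 0 shut flat, 1.57 upright, more leaning back to the left; starts at 1.2 to 1.85. Disc 33 mm across, 3.5 mm thick, with a tab 42 mm from the hinge. Shut, its top is 83.5 mm above the bench and the tab points right. Stays at any angle (friction 0.008 N m), no catch. Push its outer face right, then down: pushed within 6 mm of the hinge it may jam and tip the vial.
- lid2 (a joint): lid of vial2: hinge angle in rad, 0 shut flat, 1.57 upright, more leaning back to the left; starts at 1.2 to 1.85. Like lid1.
- lid3 (a joint): lid of vial3: hinge angle in rad, 0 shut flat, 1.57 upright, more leaning back to the left; starts at 1.2 to 1.85. Like lid1.
- lid4 (a joint): lid of vial4: hinge angle in rad, 0 shut flat, 1.57 upright, more leaning back to the left; starts at 1.2 to 1.85. Like lid1.
- lid5 (a joint): lid of vial5: hinge angle in rad, 0 shut flat, 1.57 upright, more leaning back to the left; starts at 1.2 to 1.85. Like lid1.
- closed1: vial of the same kind with its lid already shut (73.5 mm high in all), loose in the left-hand end hole of the far row; to be left alone. Origin: centre of the underside.
- closed2: vial of the same kind with its lid already shut (73.5 mm high in all), loose in the middle hole of the far row; to be left alone. Origin: centre of the underside.
- closed3: vial of the same kind with its lid already shut (73.5 mm high in all), loose in the fourth hole from the left of the far row; to be left alone. Origin: centre of the underside.
- dropper: amber dropper bottle, 33 mm in diameter, 94 mm high with its rubber bulb, standing in front of the block; leave alone. Origin: centre of the underside.
- dishes: two stacked glass Petri dishes, 63 mm in diameter, 27 mm high, in front of the block; leave alone. Origin: centre of the underside.
- tally: steel hand tally counter, 48 mm wide, 56 mm high, standing behind the block; leave alone. Origin: centre of the underside.
- beaker: glass beaker, 68 mm in diameter, 90 mm high, on the bench to the left or right of the block; leave alone. Origin: centre of the underside.
- jar: capped sample jar, 66 mm in diameter, 85 mm high, on the bench to the right or left of the block; leave alone. Origin: centre of the underside.
Mind the look-alikes: they are no part of the job. What is shaped like the vial5 but yellow is not meant.

How it is judged:
On the way, in this order (a step that is already met when the one before it is completed fails the run):
1. the lid of the left-hand vial is folded over (value of joint lid1 below 0.6 rad), for 0.05 s.
2. the lid of the second vial from the left is folded over (value of joint lid2 below 0.6 rad), for 0.05 s.
3. the lid of the middle vial is folded over (value of joint lid3 below 0.6 rad), for 0.05 s.
4. the lid of the fourth vial from the left is folded over (value of joint lid4 below 0.6 rad), for 0.05 s.
5. the lid of the right-hand vial is folded over (value of joint lid5 below 0.6 rad), for 0.05 s.
At the end, for the whole second after the job is handed in: All five lids are within 0.12 rad (7 degrees) of flat on the rim; all eight vials are still seated in their holes (raised by less than 4 mm, less than 0.12 rad off upright) and at rest (value of joint each of lid1, lid2, lid3, lid4, lid5 below 0.12 rad and z of each of vial1, vial2, vial3, vial4, vial5, closed1, closed2, closed3 in the frame of rack below 0.014 m and angle between each of vial1, vial2, vial3, vial4, vial5, closed1, closed2, closed3's own z axis and vertical below 0.12 rad and linear speed of each of vial1, vial2, vial3, vial4, vial5 below 0.02 m/s); the robot touches nothing.
It fails at once if a vial is lifted more than 10 mm off the floor of its hole (z of any of vial1, vial2, vial3, vial4, vial5, closed1, closed2, closed3 in the frame of rack above 0.02 m).
It fails at once if a fingertip bears on an open vial or its lid with more than 40 N (contact force between the fingers and vial1 above 40 N or contact force between the fingers and vial2 above 40 N or contact force between the fingers and vial3 above 40 N or contact force between the fingers and vial4 above 40 N or contact force between the fingers and vial5 above 40 N).
It fails at once if a fingertip bears on a shut vial with more than 3 N (contact force between the fingers and closed1 above 3 N or contact force between the fingers and closed2 above 3 N or contact force between the fingers and closed3 above 3 N).
It fails at once if another thing on the bench is moved by more than 15 mm (distance of any of dropper, dishes, tally, beaker, jar from where it was at the start of the episode above 0.015 m).
It also fails if it takes over 40 s, if anything falls off the work surface, if the arm or the gripper's body presses on something with over 40 N, if the wrist force passes 120 N, or if a joint passes its speed limit or range.

## Working session

There is one attempt and no reset: what is moved stays moved. The work goes in short steps, Python scripts to look and compute and a tool call to move; the robot and the scene stay as the last step left them, time stands still between calls to the robot, and variables do not carry over. Pictures are saved under pics/ and viewed, at most 10 in all, crops included, and the job is handed in when it is done.

Besides the shell and the picture viewer there is one more tool, called after ">>>" by a JSON object that holds its "name" and its "arguments", one argument or row to a line. servo_tool: Moves the arm, as the interface text tells. Its arguments: {"type":"object","properties":{"commands":{"type":"array"},"force":{"type":"number"}},"required":["commands"]}

```bash
mkdir -p pics
cat > h.py <<'E'
import numpy as np, cv2
from bench import r
def cloud(name):
    im,d=r.grab_frame(name); i=r.camera_info(name)
    f=200/np.tan(np.radians(i['vertical_fov'])/2)
    v,u=np.mgrid[:400,:640]
    P=np.stack([(u-i['cx'])/f*d,-(v-i['cy'])/f*d,-d,np.ones_like(d)],-1)@np.array(i['cam_to_world']).T
    P=P[...,:3]; P[d==0]=np.nan
    return im,P,i
E
python3 - <<'E'
from h import *
for n in ('scene','top'):
    im,P,i=cloud(n); cv2.imwrite(f'pics/{n}0.png',im); np.save(n+'.npy',P); print({k:v for k,v in i.items()})
print(r.get_obs())
E
```

```text
{'vertical_fov': 49.87986945486327, 'cx': 318.9496538989116, 'cy': 198.97083651126547, 'cam_to_world': array([[-0.59293773, -0.63387446,  0.49661656,  1.08590485],
       [ 0.80520868, -0.46060625,  0.37347138,  0.39267826],
       [-0.00798928,  0.62132524,  0.78351204,  0.91378587],
       [ 0.        ,  0.        ,  0.        ,  1.        ]])}
{'vertical_fov': 45.07850190513368, 'cx': 318.09844673509366, 'cy': 203.6908509852369, 'cam_to_world': array([[ 0.00939393,  0.97307566, -0.23029441,  0.25144265],
       [-0.99995473,  0.00879334, -0.00363412,  0.01413441],
       [-0.00151122,  0.23031812,  0.97311422,  1.40291353],
       [ 0.        ,  0.        ,  0.        ,  1.        ]])}
{'clock': 0.1, 'joints': array([ 1.09888699,  0.47768787,  0.02234841,  1.5563192 , -0.01148776,
        1.10924923, -0.08310821]), 'qvel': array([ 0.00031876, -0.00044105, -0.00036186, -0.0022169 ,  0.00090688,
       -0.00170771, -0.00047872]), 'tau': array([ 3.54662247e-03, -5.97763717e+01,  1.61304016e+00, -2.81956315e+01,
        1.27346430e-02,  5.02615847e-03, -1.42958498e-05]), 'tcp_pos': array([ 0.23997945, -0.63031965,  0.20185698]), 'orientation': array([-3.08829724e+00, -5.68075030e-01,  6.24840546e-04]), 'contact_force': array([ 0.45976111,  0.37447301, -0.05977896]), 'moment': array([ 0.01400237, -0.07327609,  0.00248022]), 'gripper_force': 0.0, 'grip_width': 0.08531259773534164}
```

View pics/scene0.png

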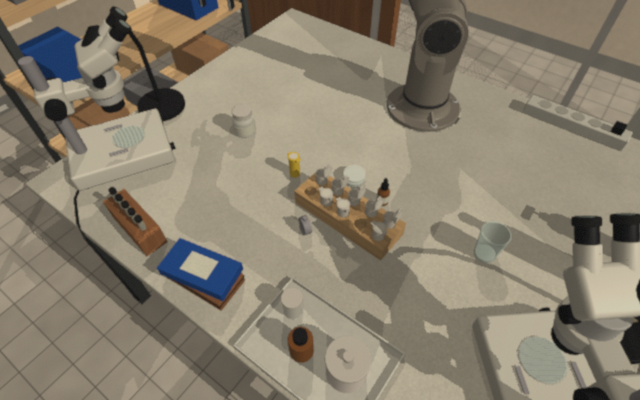

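View pics/top0.png

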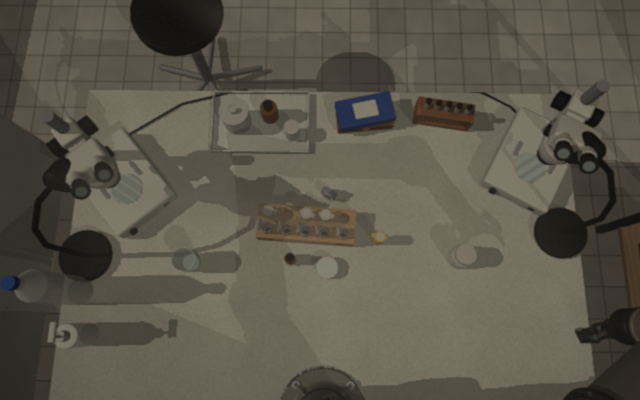

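Scene: the rack is at about (305,224) in the top view, with the near row at v≈231. A yellow look-alike stands at (378,238), just past the rack's right end. The dropper (290,258) and dishes (327,267) are in front, the tally (328,193) behind, the beaker left and the jar right. Next I'll measure the rack and lids.

Run:
```python
from h import *
P=np.load('top.npy'); S=np.load('scene.npy')
im=cv2.imread('pics/top0.png'); sc=cv2.imread('pics/scene0.png')
a=cv2.resize(im[190:290,240:400],(800,500),interpolation=cv2.INTER_CUBIC)
cv2.imwrite('pics/topc.png',np.clip(a*1.8,0,255).astype('u1'))
b=cv2.resize(sc[140:260,270:430],(800,600),interpolation=cv2.INTER_CUBIC)
cv2.imwrite('pics/scenec.png',np.clip(b*1.4,0,255).astype('u1'))
for n,Q in(('top',P),('scene',S)):
    Q=Q.reshape(-1,3); 
    m=(abs(Q[:,2]-.05)<.006)&(Q[:,0]>.35)&(Q[:,0]<.7)&(abs(Q[:,1]-.05)<.22)
    q=Q[m]
    (c,s,ang)=cv2.minAreaRect((q[:,:2]*1000).astype('f4')); print(n,m.sum(),c,s,ang)
    g=(Q[:,2]>.068)&(Q[:,0]>.35)&(Q[:,0]<.7)&(abs(Q[:,1]-.05)<.25)
    g=Q[g]*1000; np.save(n+'_hi.npy',g); print(len(g))
```

```text
top 2170 (515.7866821289062, 28.4913330078125) (194.01174926757812, 340.3008117675781) 13.591595649719238
933
scene 2369 (519.5477294921875, 26.54345703125) (185.5880889892578, 350.3820495605469) 15.031152725219727
1421
```

View pics/topc.png

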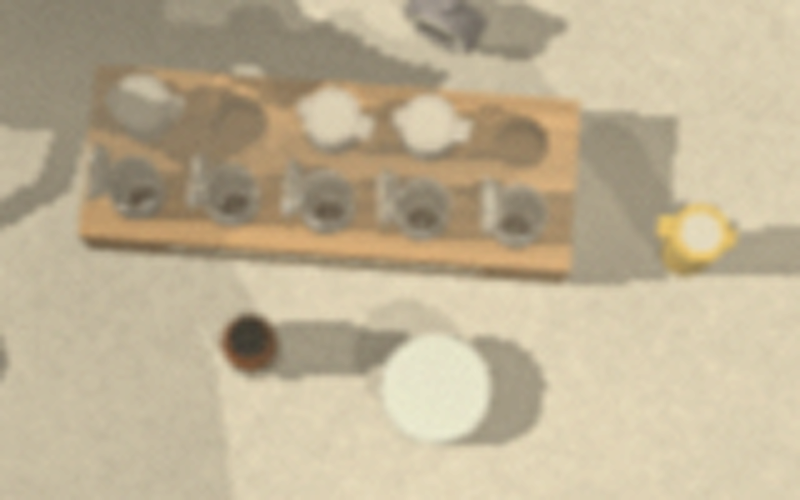

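View pics/scenec.png

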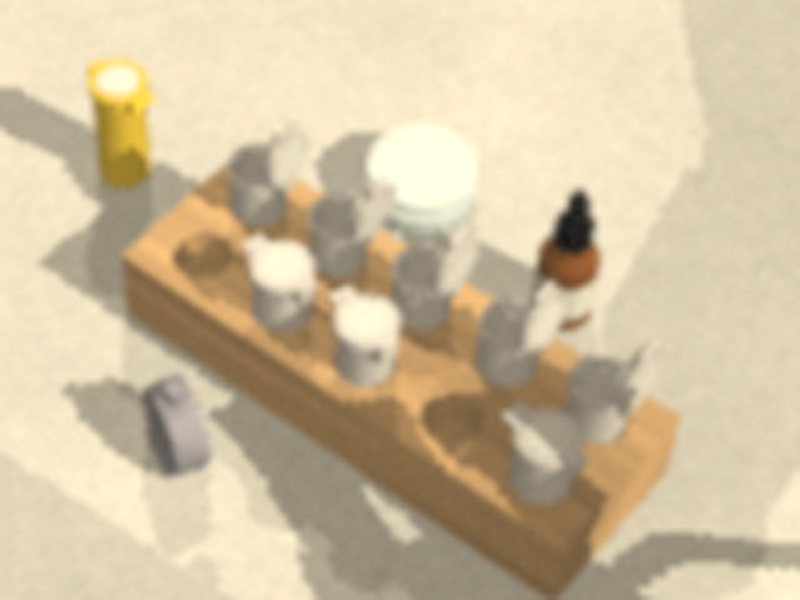

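The top crop shows five open mouths at about (137,186), (232,194), (327,202), (420,208) and (515,215), with the lids standing on their left. The rack's top corners are near (97,66), (580,100), (573,265) and (83,237). I'll intersect these rays with the known heights and check against depth.

```bash
cat >> h.py <<'E'
def ray(name,u,v,z):
    i=r.camera_info(name); f=200/np.tan(np.radians(i['vertical_fov'])/2); T=np.array(i['cam_to_world'])
    d=T[:3,:3]@[(u-i['cx'])/f,-(v-i['cy'])/f,-1]; o=T[:3,3]
    return ((o+d*(z-o[2])/d[2])*1000).round(1)[:2]
E
python3 - <<'E'
from h import *
t=lambda x,y,z:ray('top',240+(x+.5)/5-.5,190+(y+.5)/5-.5,z)
s=lambda x,y,z:ray('scene',270+(x+.5)/5-.5,140+(y+.5)/5-.5,z)
C=np.array([t(*p,.05) for p in((97,66),(580,100),(573,265),(83,237))]);print('corners',C.tolist(),C.mean(0))
C=np.array([s(*p,.05) for p in((124,262),(225,170),(680,416),(556,598))]);print('scene corners 4?',C.tolist())
print('mouth',[t(*p,.08).tolist() for p in((137,186),(232,194),(327,202),(420,208),(515,215))])
print('closed',[t(*p,.0835).tolist() for p in((333,117),(428,125))], 'scene',[s(*p,.0835).tolist() for p in((280,267),(366,325))])
print('yellow',t(700,230,.0735),s(120,80,.0735))
for n in('top','scene'):
    P=np.load(n+'.npy')*1000; q=P.reshape(-1,3); q=q[(abs(q[:,2]-50)<4)&(abs(q[:,0]-520)<110)&(abs(q[:,1]-28)<170)]
    print(n,'top z',np.median(q[:,2]))
    # robust rectangle fit of rack top: search yaw,c for max count balance
    H=np.load(n+'_hi.npy'); 
    a=np.radians(-0); 
    for lo in range(-140,200,1): pass
    np.set_printoptions(suppress=True)
    h=H[H[:,2]>90]; 
    lab=cv2.connectedComponents(((P[...,2]>88)&(abs(P[...,0]-520)<80)&(abs(P[...,1]-30)<170)).astype('u1'))[1]
    for k in range(1,lab.max()+1):
        p=P[lab==k]
        if len(p)>5: print(n,len(p),p.min(0).round(),np.median(p,0).round(),p.max(0).round())
E
```

```text
corners [[572.7, 189.8], [555.1, -88.8], [459.4, -84.1], [472.9, 194.0]] [515.025  52.725]
scene corners 4? [[557.3, -84.4], [475.2, -80.2], [473.6, 196.9], [597.2, 201.3]]
mouth [[497.0, 161.0], [492.9, 107.9], [488.9, 54.8], [486.0, 3.0], [482.5, -49.8]]
closed [[536.6, 52.1], [532.5, -1.1]] scene [[534.6, -0.9], [539.6, 54.3]]
yellow [ 476.1 -153.4] [ 472.8 -152.5]
top top z 50.51156068347041
top 40 [486. 175.  90.] [499. 179. 110.] [514. 185. 129.]
top 33 [482. 119. 100.] [494. 123. 110.] [511. 128. 126.]
top 36 [479.  68.  91.] [490.  72. 110.] [508.  76. 124.]
top 42 [474.  16.  95.] [487.  21. 109.] [503.  24. 124.]
top 43 [469. -42. 101.] [483. -36. 108.] [500. -33. 125.]
scene top z 50.06036528132785
scene 79 [468. -42.  89.] [487. -35. 104.] [499. -31. 124.]
scene 69 [472.  15.  90.] [491.  23. 105.] [502.  25. 123.]
scene 71 [479.  66.  90.] [494.  74. 106.] [509.  78. 124.]
scene 85 [481. 118.  88.] [499. 126. 105.] [513. 130. 124.]
scene 77 [484. 174.  88.] [505. 182. 106.] [516. 186. 123.]
```

>>> {"name": "servo_tool", "arguments": {
  "commands": [
    [0,0,6.5,25,30,0,1],
    [0,0,13,50,60,0,1],
    [0,0,19.5,75,90,0,1],
    [0,0,26,100,120,0,1],
    [0,0,32.5,125,150,0,1]
  ],
  "force": 20
}}

```text
clock: 0.52
tcp_pos: [0.3659, -0.479, 0.2024]
orientation: [-2.803, -1.418, 0.0]
contact_force: [-0.6, 0.1, 0.4]
grip_width: 0.026
gripper_force: 0.0
```

>>> {"name": "servo_tool", "arguments": {
  "commands": [
    [0,0,6.5,25,30,0,1],
    [0,0,13,50,60,0,1],
    [0,0,19.5,75,90,0,1],
    [0,0,26,100,120,0,1],
    [0,0,32.5,125,150,0,1]
  ]
}}

```text
clock: 0.93
tcp_pos: [0.4908, -0.3292, 0.2025]
orientation: [-2.294, -2.145, 0.001]
contact_force: [0.6, -0.8, -0.1]
grip_width: 0.0
gripper_force: 0.0
```

>>> {"name": "servo_tool", "arguments": {
  "commands": [
    [0,0,0,2,38,0,1],
    [0,0,0,4,76,0,1],
    [0,0,0,6,114,0,1],
    [0,0,0,8,152,0,1],
    [0,0,0,10,190,0,1]
  ]
}}

```text
clock: 1.35
tcp_pos: [0.4996, -0.1391, 0.2024]
orientation: [-2.3, -2.139, 0.001]
contact_force: [0.4, 0.7, 0.5]
grip_width: -0.0
gripper_force: 0.0
```

>>> {"name": "servo_tool", "arguments": {
  "commands": [
    [0,0,0,0,38,0,1],
    [0,0,0,0,76,0,1],
    [0,0,0,0,114,0,1],
    [0,0,0,0,152,0,1],
    [0,0,0,0,190,0,1]
  ]
}}

```text
clock: 1.77
tcp_pos: [0.4996, 0.0507, 0.2026]
orientation: [2.301, 2.139, -0.001]
contact_force: [1.5, 0.0, -0.6]
grip_width: 0.0001
gripper_force: 0.0
```

>>> {"name": "servo_tool", "arguments": {
  "commands": [
    [0,0,0,0,38,0,1],
    [0,0,0,0,76,0,1],
    [0,0,0,0,114,0,1],
    [0,0,0,0,152,0,1],
    [0,0,0,0,163,0,1]
  ]
}}

```text
clock: 2.18
tcp_pos: [0.4986, 0.2191, 0.203]
orientation: [-2.291, -2.146, -0.004]
contact_force: [-1.2, 0.6, 0.9]
grip_width: 0.0
gripper_force: 0.0
```

>>> {"name": "servo_tool", "arguments": {
  "commands": [
    [0,0,0,1,0,-35,1],
    [0,0,0,2,0,-70,1],
    [0,0,0,2,0,-97,1],
    [0,0,0,2,0,-97,1]
  ]
}}

```text
clock: 2.52
tcp_pos: [0.4984, 0.2096, 0.1004]
orientation: [-2.298, -2.138, 0.015]
contact_force: [-0.1, -0.4, -0.8]
grip_width: 0.0
gripper_force: 0.0
```

Run:
```python
from h import *
print(r.get_obs()['tcp_pos'])
im,P,_=cloud('scene'); im2,P2,_=cloud('top')
a=cv2.resize(im[110:260,270:430],(640,600),interpolation=cv2.INTER_CUBIC)
cv2.imwrite('pics/s1.png',np.clip(a*1.4,0,255).astype('u1'))
for Q in(P*1000,P2*1000):
    q=Q[(Q[...,2]>100)&(Q[...,2]<150)&(abs(Q[...,0]-500)<60)&(Q[...,1]>188)&(Q[...,1]<260)]
    for z in range(100,150,10):
        p=q[(q[:,2]>=z)&(q[:,2]<z+10)]
        if len(p): print(z,len(p),np.percentile(p,[3,97],axis=0).round().tolist())
```

```text
[0.49843301 0.20959559 0.10036399]
120 1 [[505.0, 217.0, 130.0], [505.0, 217.0, 130.0]]
130 15 [[493.0, 204.0, 133.0], [511.0, 221.0, 140.0]]
140 28 [[497.0, 203.0, 141.0], [513.0, 221.0, 149.0]]
```

View pics/s1.png

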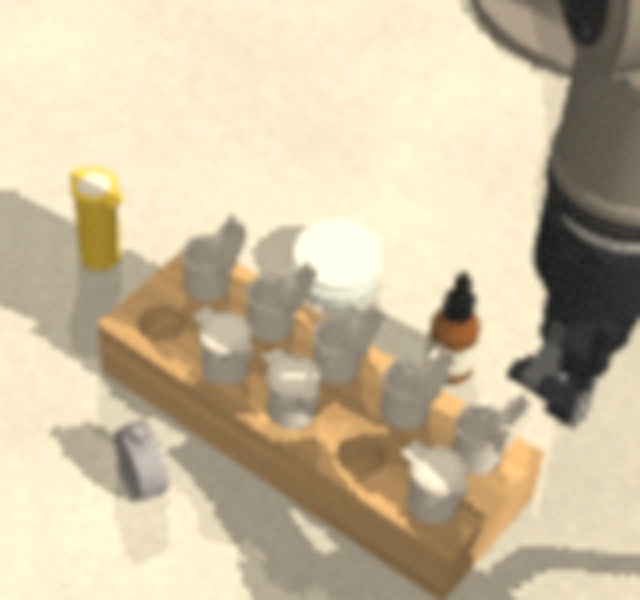

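>>> {"name": "servo_tool", "arguments": {
  "commands": [
    [0,0,0,-1,-12,0,1],
    [0,0,0,-1.5,-22,0,1],
    [0,0,0,-2,-30,-2,1],
    [0,0,0,-2.5,-38,-8,1],
    [0,0,0,-3,-46,-14,1]
  ]
}}

```text
clock: 3.03
tcp_pos: [0.4998, 0.1648, 0.0922]
orientation: [2.301, 2.137, 0.002]
contact_force: [0.2, -0.4, 0.2]
grip_width: -0.0001
gripper_force: 0.0
```

>>> {"name": "servo_tool", "arguments": {
  "commands": [
    [0,0,0,0,-4,-3,1],
    [0,0,0,0,-7,-5,1],
    [0,0,0,-0.5,-8,-6,1],
    [0,0,0,-0.5,-8,-6.5,1],
    [0,0,0,-0.5,-8,-6.5,1]
  ]
}}

```text
clock: 3.45
tcp_pos: [0.4987, 0.1587, 0.0852]
orientation: [-2.3, -2.14, -0.0]
contact_force: [-0.5, -0.1, 0.2]
grip_width: -0.0003
gripper_force: 0.0
```

>>> {"name": "servo_tool", "arguments": {
  "commands": [
    [0,0,0,0,0,-0.5,1],
    [0,0,0,0,0,-1,1],
    [0,0,0,0,0,-1.5,1],
    [0,0,0,0,0,-1.5,1]
  ]
}}

```text
clock: 3.78
tcp_pos: [0.4987, 0.1584, 0.0837]
orientation: [-2.3, -2.14, -0.0]
contact_force: [0.7, -0.4, -0.2]
grip_width: 0.0001
gripper_force: 0.0
```

Run:
```python
from h import *
print(r.get_obs()['tcp_pos'])
im,P,_=cloud('scene')
a=cv2.resize(im[110:260,270:430],(640,600),interpolation=cv2.INTER_CUBIC)
cv2.imwrite('pics/s2.png',np.clip(a*1.4,0,255).astype('u1'))
```

```text
[0.49866263 0.15838934 0.08367121]
```

View pics/s2.png

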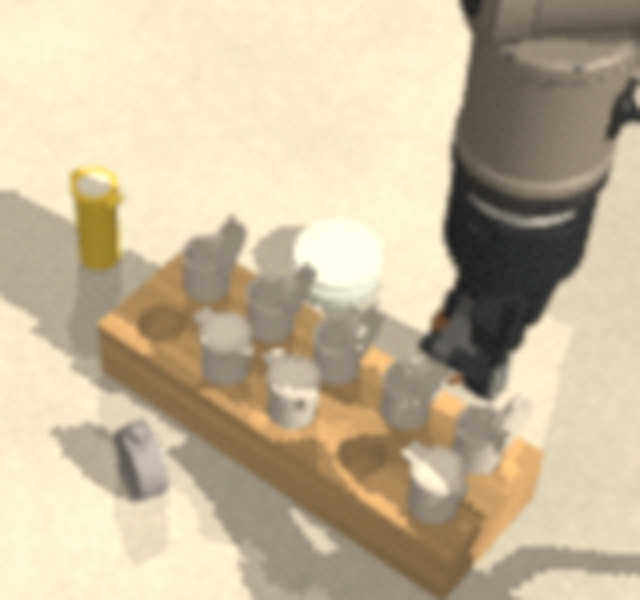

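Lid 1 is still upright at (515,410), and the dark fingertips end at about (490,385). I need to find where the fingers really are relative to the reported TCP.

```bash
cat >> h.py <<'E'
def proj(name,p):
    i=r.camera_info(name); f=200/np.tan(np.radians(i['vertical_fov'])/2); T=np.linalg.inv(np.array(i['cam_to_world']))
    q=T[:3,:3]@np.array(p)+T[:3,3]; return np.array([i['cx']+f*q[0]/-q[2], i['cy']-f*q[1]/-q[2]]).round(1)
E
python3 - <<'E'
from h import *
o=r.get_obs(); print(o['tcp_pos'],o['orientation'])
c=lambda p:((proj('scene',p)-[270,110])*4).round()
print('tcp px',c(o['tcp_pos']))
for k in range(5): print('rim',k,c([.4965-.0035*k,.163-.054*k,.08]), 'lid top',c([.4975-.0035*k,.181-.054*k,.12]))
im,P,_=cloud('scene'); t,T,_=cloud('top')
g=cv2.cvtColor(im,cv2.COLOR_BGR2GRAY)
for nm,Q,I in(('s',P*1000,im),('t',T*1000,t)):
    m=(abs(Q[...,0]-490)<60)&(Q[...,1]>110)&(Q[...,1]<230)&(Q[...,2]>75)&(Q[...,2]<160)
    v,u=np.where(m)
    for z in range(75,160,8):
        k=m&(Q[...,2]>=z)&(Q[...,2]<z+8); p=Q[k]
        if len(p)>1:
            for nm2,s in(('dark',I[k].mean(1)<70),('light',I[k].mean(1)>=70)):
                if s.sum()>2: print(nm,nm2,z,s.sum(),np.percentile(p[s],[5,50,95],axis=0).round()[:,:2].T.tolist())
cv2.imwrite('pics/t3.png',np.clip(cv2.resize(t[180:280,240:400],(800,500),interpolation=cv2.INTER_CUBIC)*1.8,0,255).astype('u1'))
E
```

```text
[0.49868706 0.15831948 0.08370503] [-2.30028454e+00 -2.13964023e+00 -1.28154048e-04]
tcp px [473. 415.]
rim 0 [481. 420.] lid top [516. 395.]
rim 1 [408. 375.] lid top [439. 348.]
rim 2 [337. 331.] lid top [365. 304.]
rim 3 [270. 289.] lid top [294. 261.]
rim 4 [204. 249.] lid top [226. 220.]
s light 75 99 [[483.0, 512.0, 548.0], [118.0, 155.0, 178.0]]
s light 83 97 [[494.0, 540.0, 550.0], [129.0, 158.0, 182.0]]
s light 91 34 [[487.0, 503.0, 515.0], [125.0, 130.0, 185.0]]
s light 99 45 [[489.0, 506.0, 514.0], [121.0, 175.0, 184.0]]
s light 107 43 [[493.0, 504.0, 511.0], [120.0, 175.0, 183.0]]
s dark 115 3 [[505.0, 505.0, 509.0], [164.0, 165.0, 167.0]]
s light 115 18 [[495.0, 502.0, 510.0], [146.0, 175.0, 183.0]]
s dark 123 16 [[505.0, 510.0, 512.0], [153.0, 161.0, 166.0]]
s light 123 7 [[495.0, 501.0, 512.0], [153.0, 168.0, 170.0]]
s dark 131 11 [[503.0, 511.0, 513.0], [155.0, 164.0, 165.0]]
s light 131 9 [[497.0, 503.0, 507.0], [168.0, 169.0, 170.0]]
s dark 139 3 [[502.0, 507.0, 507.0], [165.0, 167.0, 169.0]]
s light 139 4 [[493.0, 497.0, 504.0], [169.0, 170.0, 170.0]]
s dark 147 4 [[496.0, 503.0, 509.0], [166.0, 169.0, 170.0]]
s dark 155 18 [[485.0, 506.0, 515.0], [166.0, 170.0, 172.0]]
```

View pics/t3.png

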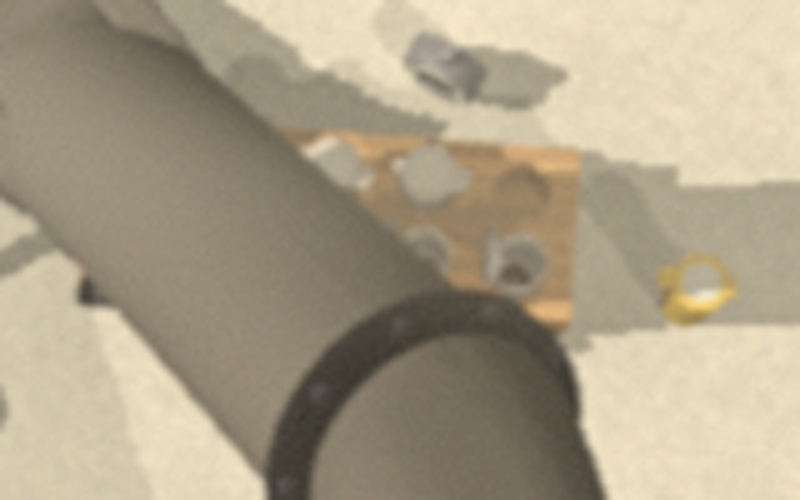

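The reported TCP sits about 28 mm below the lowest finger points in the depth, and there was no contact. So the fingers passed over lid 1 without touching it. I'll back off, up and to the left, and measure the gripper itself.

>>> {"name": "servo_tool", "arguments": {
  "commands": [
    [0,0,0,0,0,35,1],
    [0,0,0,0,0,70,1],
    [0,0,0,3,35,75,1],
    [0,0,0,4,56,75,1],
    [0,0,0,4,56,75,1]
  ]
}}

```text
clock: 4.35
tcp_pos: [0.5028, 0.2198, 0.1604]
orientation: [-2.294, -2.144, -0.008]
contact_force: [-0.3, 0.7, 0.1]
grip_width: -0.0001
gripper_force: 0.0
```

Run:
```python
from h import *
o=r.get_obs(); t=o['tcp_pos']; print(t,o['grip_width'])
im,P,_=cloud('scene'); Q=(P-t)*1000
m=(abs(Q[...,0])<70)&(abs(Q[...,1])<70)
for z in range(-40,130,6):
    k=m&(Q[...,2]>=z)&(Q[...,2]<z+6); p=Q[k]
    if len(p)>2: print(z,len(p),np.percentile(p,[3,50,97],axis=0).round()[:,:2].T.tolist())
u,v=proj('scene',t).astype(int); print(u,v)
c=im[v-70:v+30,u-60:u+60].copy(); a=cv2.resize(c,None,fx=6,fy=6,interpolation=cv2.INTER_CUBIC)
a=np.clip(a*1.6,0,255).astype('u1'); cv2.circle(a,(360,420),4,(0,0,255),-1)
cv2.imwrite('pics/g.png',a)
```

```text
[0.50281592 0.21984883 0.16042264] -0.00014826890330265475
-40 5 [[-6.0, -2.0, 4.0], [-39.0, -38.0, -37.0]]
32 10 [[-1.0, 7.0, 12.0], [-7.0, 7.0, 11.0]]
38 27 [[-6.0, 8.0, 14.0], [-11.0, 6.0, 11.0]]
44 18 [[0.0, 11.0, 14.0], [-6.0, 3.0, 11.0]]
50 17 [[-2.0, 10.0, 14.0], [-7.0, 6.0, 11.0]]
56 8 [[-4.0, 6.0, 7.0], [6.0, 9.0, 11.0]]
62 4 [[-6.0, -4.0, 7.0], [11.0, 11.0, 11.0]]
68 9 [[-9.0, -2.0, 14.0], [11.0, 12.0, 14.0]]
74 23 [[-25.0, 9.0, 27.0], [-1.0, 10.0, 14.0]]
80 27 [[-34.0, 15.0, 35.0], [-4.0, 9.0, 14.0]]
86 14 [[-36.0, 16.0, 37.0], [-4.0, 9.0, 14.0]]
92 38 [[-34.0, 16.0, 43.0], [-5.0, 9.0, 17.0]]
98 26 [[-18.0, 15.0, 49.0], [0.0, 13.0, 17.0]]
104 26 [[-14.0, 17.0, 56.0], [1.0, 13.0, 18.0]]
110 45 [[-14.0, 28.0, 60.0], [-14.0, 8.0, 18.0]]
116 78 [[-5.0, 56.0, 61.0], [-17.0, 1.0, 16.0]]
122 74 [[-2.0, 48.0, 58.0], [-16.0, 1.0, 18.0]]
128 60 [[13.0, 38.0, 49.0], [-19.0, 1.0, 18.0]]
415 207
```

View pics/g.png

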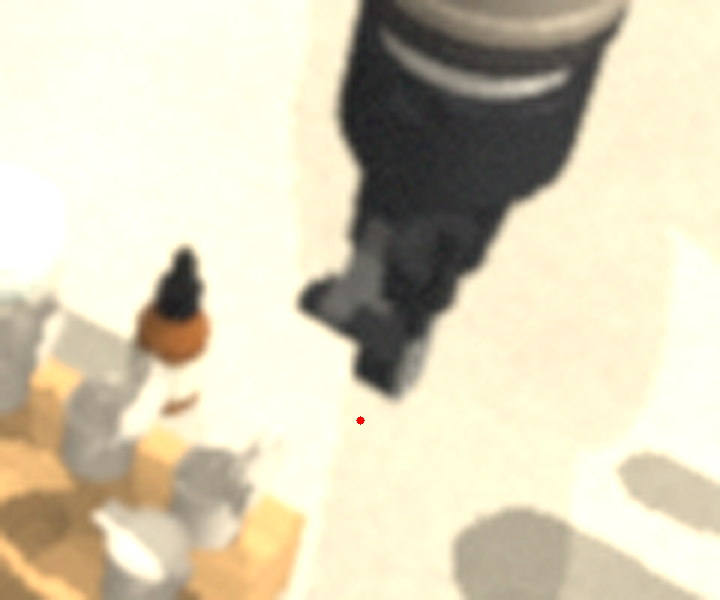

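The picture shows the shut fingertips ending about 30 mm above the projected TCP (red dot), 22 mm wide and centred. So I'll plan with tip z = TCP z + 30 mm.

>>> {"name": "servo_tool", "arguments": {
  "commands": [
    [0,0,0,0,-2,-30,1],
    [0,0,0,0,-2,-60,1],
    [0,0,0,0,-2,-80,1],
    [0,0,0,0,-2,-84,1],
    [0,0,0,0,-2,-84,1]
  ]
}}

```text
clock: 4.82
tcp_pos: [0.5015, 0.2106, 0.0732]
orientation: [-2.3, -2.138, 0.006]
contact_force: [-0.2, -0.6, -0.2]
grip_width: 0.0001
gripper_force: 0.0
```

>>> {"name": "servo_tool", "arguments": {
  "commands": [
    [0,0,0,-1,-12,0,1],
    [0,0,0,-1.5,-22,0,1],
    [0,0,0,-2,-30,-2,1],
    [0,0,0,-2.5,-38,-8,1],
    [0,0,0,-3,-46,-14,1]
  ]
}}

```text
clock: 5.23
tcp_pos: [0.5004, 0.1649, 0.0612]
orientation: [2.301, 2.137, 0.003]
contact_force: [0.2, 0.4, 0.2]
grip_width: 0.0003
gripper_force: 0.2
```

>>> {"name": "servo_tool", "arguments": {
  "commands": [
    [0,0,0,0,-3,-3,1],
    [0,0,0,0,-6,-4.5,1],
    [0,0,0,0,-6,-4.5,1]
  ]
}}

```text
clock: 5.48
tcp_pos: [0.4996, 0.1598, 0.0559]
orientation: [-2.301, -2.139, 0.0]
contact_force: [0.2, 0.2, -0.1]
grip_width: 0.0002
gripper_force: 0.0
```

```bash
cat >> h.py <<'E'
def lids():
    im,P,_=cloud('scene'); Q=P*1000
    for k in range(5):
        cx,cy=496.5-3.5*k,163-54*k
        m=(abs(Q[...,0]-cx)<18)&(Q[...,1]-cy<33)&(Q[...,1]-cy>-22)&(Q[...,2]>76)&(Q[...,2]<128); p=Q[m]
        hi=p[p[:,2]>92]
        print('lid',k+1,len(p),'z pct',np.percentile(p[:,2],[10,50,90]).round(1),'n>92:',len(hi),'y-hinge',(np.percentile(hi[:,1],[5,95])-cy-18).round() if len(hi) else '')
    return im,P
E
python3 - <<'E'
from h import *
im,P=lids(); Q=P*1000
p=Q[(abs(Q[...,0]-498)<16)&(abs(Q[...,1]-162)<28)&(Q[...,2]>60)&(Q[...,2]<130)]
for y in range(134,190,5):
    q=p[(p[:,1]>=y)&(p[:,1]<y+5)]
    if len(q): print(y,len(q),np.percentile(q[:,2],[5,50,95]).round(1))
E
```

```text
lid 1 136 z pct [ 81.1  85.4 112.8] n>92: 54 y-hinge [-26. -10.]
lid 2 60 z pct [ 76.9  81.3 117.2] n>92: 21 y-hinge [-9. -0.]
lid 3 109 z pct [ 78.2  97.6 112. ] n>92: 64 y-hinge [-5.  3.]
lid 4 106 z pct [ 77.8  95.6 113.9] n>92: 61 y-hinge [-2.  6.]
lid 5 114 z pct [ 77.9  99.1 112.7] n>92: 71 y-hinge [-5.  3.]
139 3 [81.4 82.2 84. ]
144 3 [82.  82.1 84.5]
149 12 [ 62.3  82.2 100.4]
154 19 [67.1 82.2 99. ]
159 20 [ 64.2  82.2 105.3]
164 39 [ 66.1  85.3 115.5]
169 61 [ 66.2  88.3 127.4]
174 19 [65.1 82.1 85.8]
179 6 [77.8 81.4 85.9]
```

Lid 1 is down, with its tab at z≈82–84 mm. Now a gentle press for contact.

>>> {"name": "servo_tool", "arguments": {
  "commands": [
    [0,0,0,0,0,-0.5,1],
    [0,0,0,0,0,-1,1],
    [0,0,0,0,0,-1.5,1],
    [0,0,0,0,0,-2,1],
    [0,0,0,0,0,-2,1]
  ]
}}

```text
clock: 5.95
tcp_pos: [0.5003, 0.1608, 0.055]
orientation: [2.3, 2.14, 0.002]
contact_force: [-1.2, -0.7, 7.0]
grip_width: -0.0001
gripper_force: 3.1
```

Flat contact at TCP z≈55 with 7 N. Lid 2 next, along the same path.

>>> {"name": "servo_tool", "arguments": {
  "commands": [
    [0,0,0,0,0,10,1],
    [0,0,0,0,0,21,1],
    [0,0,0,-2,-12,21,1],
    [0,0,0,-3,-24,21,1],
    [0,0,0,-4,-32,19,1]
  ]
}}

```text
clock: 6.37
tcp_pos: [0.4957, 0.1257, 0.0734]
orientation: [2.301, 2.137, -0.001]
contact_force: [0.4, 0.8, 0.2]
grip_width: -0.0005
gripper_force: 0.2
```

>>> {"name": "servo_tool", "arguments": {
  "commands": [
    [0,0,0,-0.5,-8,-6.5,1],
    [0,0,0,-1,-16,-12.5,1],
    [0,0,0,-1,-19,-15.5,1],
    [0,0,0,-1,-22,-17.5,1],
    [0,0,0,-1,-22,-18,1]
  ]
}}

```text
clock: 6.78
tcp_pos: [0.495, 0.1069, 0.0553]
orientation: [-2.3, -2.139, -0.002]
contact_force: [-1.5, 1.5, 6.9]
grip_width: 0.0
gripper_force: 3.2
```

>>> {"name": "servo_tool", "arguments": {
  "commands": [
    [0,0,0,0,0,-0.5,1],
    [0,0,0,0,0,-1,1],
    [0,0,0,0,0,-1,1]
  ]
}}

```text
clock: 7.03
tcp_pos: [0.4953, 0.1076, 0.0551]
orientation: [-2.299, -2.141, -0.003]
contact_force: [-1.9, 0.9, 10.5]
grip_width: -0.0001
gripper_force: 5.8
```

Run:
```python
from h import *
lids()
```

```text
lid 1 152 z pct [80.  83.5 85.4] n>92: 0 y-hinge 
lid 2 152 z pct [ 80.6  85.6 115.1] n>92: 67 y-hinge [-24.  -7.]
lid 3 42 z pct [76.9 80.1 94.6] n>92: 7 y-hinge [-4.  1.]
lid 4 103 z pct [ 78.1  98.7 113.9] n>92: 61 y-hinge [-3.  5.]
lid 5 111 z pct [ 77.9  97.4 112.8] n>92: 69 y-hinge [-6.  2.]
```

Lids 1 and 2 are flat. I'll repeat for lids 3 and 4, which have the same geometry.

>>> {"name": "servo_tool", "arguments": {
  "commands": [
    [0,0,0,0,0,10,1],
    [0,0,0,0,0,21,1],
    [0,0,0,-1.5,-12,21,1],
    [0,0,0,-2,-24,21,1],
    [0,0,0,-2.5,-32,19,1]
  ]
}}

```text
clock: 7.5
tcp_pos: [0.4921, 0.0716, 0.0732]
orientation: [2.302, 2.137, -0.001]
contact_force: [-0.1, -0.2, 0.1]
grip_width: 0.0
gripper_force: 0.2
```

>>> {"name": "servo_tool", "arguments": {
  "commands": [
    [0,0,0,-0.5,-8,-6.5,1],
    [0,0,0,-1,-16,-12.5,1],
    [0,0,0,-1,-19,-15.5,1],
    [0,0,0,-1,-22,-17.5,1],
    [0,0,0,-1,-22,-18,1]
  ]
}}

```text
clock: 7.92
tcp_pos: [0.4915, 0.0531, 0.0553]
orientation: [-2.3, -2.139, -0.002]
contact_force: [-1.4, 1.5, 9.3]
grip_width: 0.0001
gripper_force: 4.2
```

>>> {"name": "servo_tool", "arguments": {
  "commands": [
    [0,0,0,0,0,-0.5,1],
    [0,0,0,0,0,-1,1],
    [0,0,0,0,0,-1,1]
  ]
}}

```text
clock: 8.17
tcp_pos: [0.4918, 0.0537, 0.0551]
orientation: [-2.299, -2.141, -0.003]
contact_force: [-3.5, 2.4, 13.0]
grip_width: -0.0002
gripper_force: 6.7
```

Run:
```python
from h import *
lids()
```

```text
lid 1 149 z pct [80.5 83.  85. ] n>92: 0 y-hinge 
lid 2 152 z pct [79.8 83.6 85.7] n>92: 0 y-hinge 
lid 3 152 z pct [ 80.8  86.8 115.2] n>92: 70 y-hinge [-23.  -8.]
lid 4 33 z pct [78.2 80.5 93.5] n>92: 4 y-hinge [-3.  3.]
lid 5 114 z pct [ 78.3  97.4 113.5] n>92: 71 y-hinge [-5.  3.]
```

>>> {"name": "servo_tool", "arguments": {
  "commands": [
    [0,0,0,0,0,10,1],
    [0,0,0,0,0,21.5,1],
    [0,0,0,-1.5,-12,21.5,1],
    [0,0,0,-2,-24,21.5,1],
    [0,0,0,-2.5,-32,19.5,1]
  ]
}}

```text
clock: 8.63
tcp_pos: [0.4893, 0.0192, 0.0746]
orientation: [2.3, 2.138, 0.001]
contact_force: [-0.7, -0.0, 0.9]
grip_width: 0.0002
gripper_force: 0.2
```

>>> {"name": "servo_tool", "arguments": {
  "commands": [
    [0,0,0,-0.5,-8,-6.5,1],
    [0,0,0,-1,-16,-12.5,1],
    [0,0,0,-1,-19,-15.5,1],
    [0,0,0,-1,-22,-17.5,1],
    [0,0,0,-1,-22,-18,1]
  ]
}}

```text
clock: 9.05
tcp_pos: [0.4879, -0.0014, 0.0555]
orientation: [-2.3, -2.139, -0.001]
contact_force: [0.4, 1.2, 3.8]
grip_width: -0.0001
gripper_force: 1.3
```

>>> {"name": "servo_tool", "arguments": {
  "commands": [
    [0,0,0,0,0,-0.5,1],
    [0,0,0,0,0,-1,1],
    [0,0,0,0,0,-1,1]
  ]
}}

```text
clock: 9.3
tcp_pos: [0.4884, -0.0008, 0.0552]
orientation: [2.299, 2.14, 0.002]
contact_force: [-1.1, 0.8, 7.1]
grip_width: 0.0003
gripper_force: 3.2
```

Run:
```python
from h import *
lids()
```

```text
lid 1 152 z pct [80.7 83.2 85.3] n>92: 0 y-hinge 
lid 2 148 z pct [80.5 83.6 85.5] n>92: 0 y-hinge 
lid 3 141 z pct [80.4 83.3 85.5] n>92: 0 y-hinge 
lid 4 152 z pct [ 81.1  91.1 116.1] n>92: 75 y-hinge [-25.  -8.]
lid 5 29 z pct [78.4 80.7 97.4] n>92: 7 y-hinge [-3.  3.]
```

>>> {"name": "servo_tool", "arguments": {
  "commands": [
    [0,0,0,0,0,10,1],
    [0,0,0,0,0,21,1],
    [0,0,0,-1.5,-12,21,1],
    [0,0,0,-2,-24,21,1],
    [0,0,0,-2.5,-32,19,1]
  ]
}}

```text
clock: 9.77
tcp_pos: [0.4858, -0.0349, 0.0749]
orientation: [2.3, 2.138, 0.001]
contact_force: [-0.0, -0.1, 1.0]
grip_width: -0.0001
gripper_force: 0.2
```

>>> {"name": "servo_tool", "arguments": {
  "commands": [
    [0,0,0,-0.5,-8,-6.5,1],
    [0,0,0,-1,-16,-12.5,1],
    [0,0,0,-1,-19,-15.5,1],
    [0,0,0,-1,-22,-17.5,1],
    [0,0,0,-1,-22,-18,1]
  ]
}}

```text
clock: 10.18
tcp_pos: [0.4841, -0.0557, 0.0553]
orientation: [-2.3, -2.139, -0.0]
contact_force: [0.2, 0.1, 0.6]
grip_width: -0.0001
gripper_force: 0.4
```

>>> {"name": "servo_tool", "arguments": {
  "commands": [
    [0,0,0,0,0,-0.5,1],
    [0,0,0,0,0,-1,1],
    [0,0,0,0,0,-1,1]
  ]
}}

```text
clock: 10.43
tcp_pos: [0.4846, -0.0551, 0.0551]
orientation: [2.299, 2.14, 0.001]
contact_force: [-0.7, 1.3, 3.0]
grip_width: -0.0
gripper_force: 2.1
```

>>> {"name": "servo_tool", "arguments": {
  "commands": [
    [0,0,0,0,0,10,1],
    [0,0,0,0,0,40,1],
    [0,0,0,0,0,80,1],
    [0,0,0,0,0,120,1],
    [0,0,0,0,0,120,1]
  ]
}}

```text
clock: 10.85
tcp_pos: [0.4888, -0.0553, 0.1824]
orientation: [2.293, 2.134, 0.012]
contact_force: [0.9, -0.3, 0.4]
grip_width: -0.0003
gripper_force: 0.0
```

Run:
```python
from h import *
im,P=lids(); Q=P*1000
# lid slope along y from top-surface points
for k in range(5):
    cx,cy=496.5-3.5*k,163-54*k
    p=Q[(np.hypot(Q[...,0]-cx,Q[...,1]-cy)<15)&(Q[...,2]>79)&(Q[...,2]<100)]
    c=np.linalg.lstsq(np.c_[p[:,:2]-[cx,cy],np.ones(len(p))],p[:,2],rcond=None)[0]; print(k+1,len(p),c.round(3))
cv2.imwrite('pics/f.png',np.clip(cv2.resize(im[110:260,270:430],(640,600),interpolation=cv2.INTER_CUBIC)*1.4,0,255).astype('u1'))
```

```text
lid 1 150 z pct [80.8 83.1 85.8] n>92: 0 y-hinge 
lid 2 152 z pct [80.8 83.4 85.5] n>92: 0 y-hinge 
lid 3 139 z pct [81.  83.6 85.6] n>92: 0 y-hinge 
lid 4 136 z pct [80.7 83.5 85.3] n>92: 0 y-hinge 
lid 5 127 z pct [80.5 83.8 85.5] n>92: 0 y-hinge 
1 96 [1.4000e-02 1.0000e-03 8.3658e+01]
2 93 [ 1.1000e-02 -8.0000e-03  8.3848e+01]
3 86 [-8.0000e-03 -1.6000e-02  8.4066e+01]
4 81 [-4.0000e-03 -1.0000e-02  8.3821e+01]
5 76 [-1.0000e-03  9.0000e-03  8.4026e+01]
```

View pics/f.png

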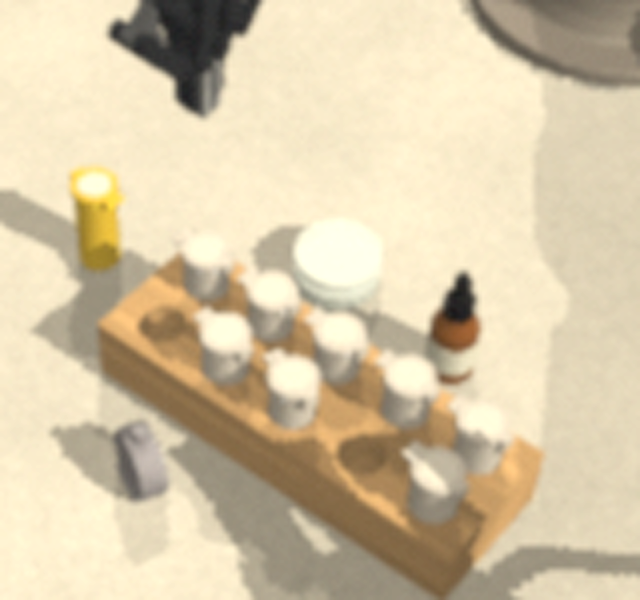

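All five lids are flat: slopes are under 0.02 and the tops sit at about 84 mm. The near-row vials run from (205,265) to (480,435), the other things are where they were, and the gripper is clear above.

```bash
python3 -c "
from bench import r
print(r.hand_in())"
```

```text
the job is handed in; nothing more can be done
None
```

I folded all five lids flat shut from left to right and handed the job in; no verdict came back, but the last camera check showed every lid within about 0.02 rad of flat, all eight vials seated and nothing else visibly moved, and the highest force I read was about 14 N.

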